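Set and lock the speed dial of a tube mixer

TASK

On the tube mixer with the blue knob, turn the knob until its white line points at the green mark on the dial, then lock it by turning the metal ring below the knob clockwise until it is tight, its red line at the red mark. The knob must still be at the green mark when you let go. Leave the mixer with the yellow knob untouched.

Things in the scene. Friction and masses are not known exactly. Their poses are not given: they have to be found in the camera images.
- mixer_blue: Tube mixer to set: low off-white box, 164 x 100 mm, top 36 mm above the table, blue stripe and knob; fixed. Origin: on the table, under the vertical dial axis, which carries the ring and the knob; own -x to the box's front edge (48 mm; faces the robot within 18 deg), z up. Else nothing is above 44 mm (black cup 86 mm behind the axis), so fingers can straddle the knob to grip the ring.
- knob_blue (a joint): Blue knob: round, diameter 28 mm, 74 to 98 mm above the table. Angle in rad, grows clockwise seen from above; 0: white line on its top at the green mark on the black dial (to the box's front, 28 to 41 mm from the axis). Starts at 0.6 to 1.3, so turn it counter-clockwise; ends at -1.6, 1.6. Light friction (0.03 N m), stays where left, turns apart from the ring.
- ring_blue (a joint): Metal lock ring under the knob: knurled, round, diameter 50 mm, 50 to 68 mm above the table, on a thinner collar. Angle in rad, grows clockwise from above; 0 loose, starts 0.2 to 0.5; 1.3 tight at a hard stop, its red line at the red mark on the dial (0.9 rad counter-clockwise of the green one, from above). Friction 0.06 N m, stays where left.
- mixer_yellow: The other tube mixer, same shape and size, with a yellow knob and stripe; origin and axes alike. Fixed; not to be touched. The two stand side by side in either order, dial axes at least 0.2 m apart.

How it is judged:
By the outcome, as a careful person would: the job done as asked, in the order asked, and still so for the second after the job is handed in, with the robot touching nothing.
It also fails if it takes over 51 s, if anything falls off the work surface, if the arm or the gripper's body presses on something with over 40 N, if the wrist force passes 120 N, or if a joint passes its speed limit or range.

ROBOT

A 6-joint arm with a two-finger parallel gripper is mounted at the origin on a cart in front of the work surface, level with it; the furniture and walls round the work are solid. World frame = base frame: x ahead of the robot, y to its left, z up, the work surface at z = 0. Lengths are in m, angles in rad, forces in N, time in s.
With the tool pointing down it reaches from about 0.35 to 0.925 m from the base axis. Payload 6.4 kg.
Tool frame: the origin (TCP) lies at the centre of the arm's flange, where the gripper is bolted on; the fingertips stand env.tips_ahead ahead of it and the grasp point (between the pads) lies 155 mm ahead of it (env.tips_ahead is the distance from the TCP to the fingertips, in m); z points along the fingers, y is the direction in which the jaws open and shut (so a half turn about z gives the same grasp; the last joint's range is limited). The gripper opens to 85 mm and grips with 20 to 120 N. Pads are 22 mm wide; open, the fingers measure 114 mm over their backs; the gripper's body (76 mm by 85 mm) begins 54 mm behind the grasp point. The pads swing forward as they close: fully open they stand 13 mm farther back than shut.
Start: joints at [1.131, 0.245, 1.558, -0, 1.339, -0.174], TCP at [0.171, 0.627, 0.405] pointing down, gripper open.
Joint ranges: [-3.13, 3.13], [-1.02, 2.26], [0.13, 2.54], [-0.95, 4.09], [0.21, 2.88], [-2.74, 2.74]. Speed limits (rad/s): [2.57, 2.57, 3.14, 3.14, 3.14, 3.14].

INTERFACE

Orientations are given as a rotation vector (axis times angle).
In Python, from rig import observe, vision, env gives the robot as it stands. The module is installed in compiled form; this text tells all that it offers.
- The arm moves only by the tool arm_command, never from a script. Its argument "targets" is a list that holds one entry, the list of rows, each a list of 7 numbers: the turn, a rotation vector about the tool's x, y, z in rad, then the shift along the tool's x, y, z in cm, then the finger opening in cm, from 0 to 8.54. A call has 1 to 5 rows; each row is the pose to reach, as a shift and turn from the pose commanded when the call began, along the tool's axes at that moment; what a row does not reach only later rows make up. A row lasts 1/10 s, in which the tool goes at most 50 mm and 8.59 degrees, less where a joint would pass 70% of its speed; a pose out of reach is approached as far as the arm can. A call with a gripper value outside its range is refused whole. The fingers move at their own pace and stop on an object; "force" is the grip in N (left out, the last holds). Time passes only in rows, so rows that repeat a pose let the fingers close. It gives the time, the measured TCP pose, the force and the opening at its end, in the units of the state.
- observe(): the state, without advancing time (a new reading comes with each control period).
- vision.grab_frame(name): name is "side" or "top"; returns (picture, depth): 400x640x3 uint8, red, green, blue; 400x640 float32, m along the optical axis (not along the pixel's ray), 0 where there is no reading.
- vision.camera_info(name): a dict with "fx", "fy", "cx", "cy" (pixels), "rvec" (rotation vector, rad) and "tvec" (3), from world to camera coordinates, as OpenCV has them. Camera axes: x right, y down, z forward; pixel columns grow to the right and rows downward; lengths in m; the calibration is good to about 2 mm. A picture is of the moment at which its call begins. camera_info takes no time and is no camera call.
- env.job_done(): hands the job in, once; it reports no verdict.
The state is a dict: "t": time; "qpos": joint angles; "qd": joint speeds; "effort": joint torques, N m; "tcp_pos": TCP position; "ee_rot": TCP orientation; "force": force on the tool from outside, world axes, zero at the start; "moment": the same for the moment, N m; "grip_width": opening from 0.0 (shut) to 1.0 (fully open).
Only numpy, scipy, OpenCV 4.12 (cv2) and the standard library are available. Lean on these libraries where they do the work, as an engineer would, in place of code of your own. Each camera call takes 0.05 s, during which the arm holds its last target. There are 200 camera calls.

## Working session

There is one attempt and no reset: what is moved stays moved. The work goes in short steps, Python scripts to look and compute and a tool call to move; the robot and the scene stay as the last step left them, time stands still between calls to the robot, and variables do not carry over. Pictures are saved under pics/ and viewed, about 8 in all and at most 12, crops included, and the job is handed in when it is done.

Besides the shell and the picture viewer there is one more tool, called after ">>>" as a command line: name --argument value ..., lists and objects as JSON in quotes. arm_command: Moves the arm, as the interface text tells. Its arguments: {"type":"object","properties":{"targets":{"type":"array","items":{"type":"array","items":{"type":"array","items":{"type":"number"}}}},"force":{"type":"number"}},"required":["targets"]}

```bash
mkdir -p pics; cat > h.py <<'E'
import numpy as np, cv2
from rig import observe, vision, env
def cam(n):
    c=vision.camera_info(n); R=cv2.Rodrigues(np.array(c['rvec'],float))[0]; t=np.array(c['tvec'],float).ravel()
    return c,R,t
def ray(n,u,v,z):
    c,R,t=cam(n); d=R.T@np.array([(u-c['cx'])/c['fx'],(v-c['cy'])/c['fy'],1]); o=-R.T@t
    return o+d*(z-o[2])/d[2]
def proj(n,p):
    c,R,t=cam(n); q=R@np.array(p)+t; return c['fx']*q[0]/q[2]+c['cx'],c['fy']*q[1]/q[2]+c['cy']
def grab(n,f):
    im,d=vision.grab_frame(n); cv2.imwrite(f'pics/{f}.png',im[:,:,::-1]); return im,d
E
python3 - <<'E'
from h import *
for n in('top','side'):
    grab(n,n+'0'); c,R,t=cam(n); print(n,-R.T@t,c['fx'])
    im=cv2.imread(f'pics/{n}0.png')
a=np.vstack([cv2.imread('pics/top0.png'),cv2.imread('pics/side0.png')])
cv2.imwrite('pics/both0.png',cv2.resize(a,(480,600),interpolation=cv2.INTER_AREA))
print(observe(),env.tips_ahead)
E
```

```text
top [0.43884382 0.12097898 0.90959983] 382.5098946368985
side [0.44221908 0.79000245 0.61456879] 372.333414910144
{'t': 0.1, 'qpos': array([ 1.13091669e+00,  2.45735188e-01,  1.55887775e+00, -7.63226870e-06,
        1.33873763e+00, -1.74070222e-01]), 'qd': array([ 0.00131733, -0.0017834 , -0.00239015,  0.00071174,  0.00083287,
       -0.00149503]), 'effort': array([-8.31199395e-04, -4.30668211e+01, -3.27130759e+01, -1.57939626e-04,
        2.90487777e-03,  1.90098586e-05]), 'tcp_pos': array([0.17063724, 0.62699227, 0.40370377]), 'ee_rot': array([-4.16232001e-01, -3.11336723e+00,  2.63531553e-03]), 'force': array([-0.08901931,  0.8421839 , -0.07215684]), 'moment': array([-0.01392101, -0.02374758, -0.00273058]), 'grip_width': 1.0029769534838513} 0.1734
```

View pics/top0.png

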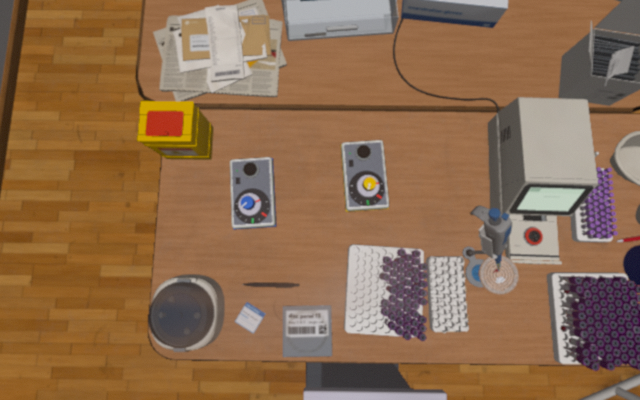

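View pics/side0.png

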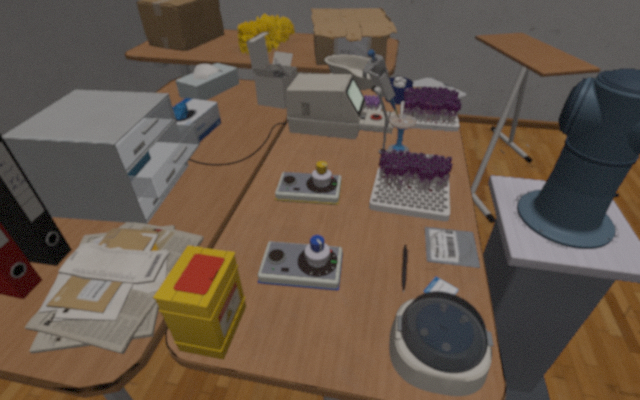

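The top view shows the blue mixer around (252,192) with its knob at (248,202), and the yellow mixer around (365,175). In the side view the blue knob is at (317,243). Next I'll zoom in and measure.

```bash
python3 - <<'E'
from h import *
im=cv2.imread('pics/top0.png'); s=cv2.imread('pics/side0.png')
a=cv2.resize(im[150:235,215:290],None,fx=7,fy=7,interpolation=cv2.INTER_CUBIC)
b=cv2.resize(s[225:295,255:345],None,fx=3,fy=3,interpolation=cv2.INTER_CUBIC)
o=np.zeros((595,800,3),np.uint8); o[:595,:525]=a; o[:210,530:800]=b; cv2.imwrite('pics/z0.png',o)
for n,I,(x0,x1,y0,y1) in(('top',im,(215,290,150,235)),('side',s,(255,345,225,295))):
    hsv=cv2.cvtColor(I,cv2.COLOR_BGR2HSV)
    for nm,lo,hi in(('blue',(100,130,60),(130,255,255)),('green',(50,100,50),(85,255,255)),('redA',(0,150,90),(8,255,255)),('redB',(172,150,90),(180,255,255))):
        m=cv2.inRange(hsv,lo,hi); m2=np.zeros_like(m); m2[y0:y1,x0:x1]=m[y0:y1,x0:x1]
        k,_,st,ce=cv2.connectedComponentsWithStats(m2)
        for i in range(1,k):
            if st[i,4]>2: print(n,nm,st[i],ce[i].round(1), ray(n,*ce[i],{'blue':.098}.get(nm,.038)).round(4))
g=cv2.inRange(cv2.cvtColor(im,cv2.COLOR_BGR2HSV),(0,0,110),(180,60,255))
for sgn in (0,):
    print([ray('top',u,v,.036).round(3) for u,v in((232,160),(271,157),(274,225),(236,228))])
E
```

```text
top blue [241 197  13  12  99] [247.7 202.1] [0.5583 0.2806 0.098 ]
top green [251 218   3   5  14] [252.1 220.1] [0.5256 0.2806 0.038 ]
top redA [262 212   4   4  11] [263.4 213.8] [0.5404 0.2552 0.038 ]
side blue [311 236  12  10  66] [315.6 240.1] [0.5611 0.289  0.098 ]
side green [331 260   5   4  15] [333.  261.2] [0.5272 0.2832 0.038 ]
[array([0.667, 0.334, 0.036]), array([0.675, 0.242, 0.036]), array([0.515, 0.23 , 0.036]), array([0.507, 0.317, 0.036])]
```

View pics/z0.png

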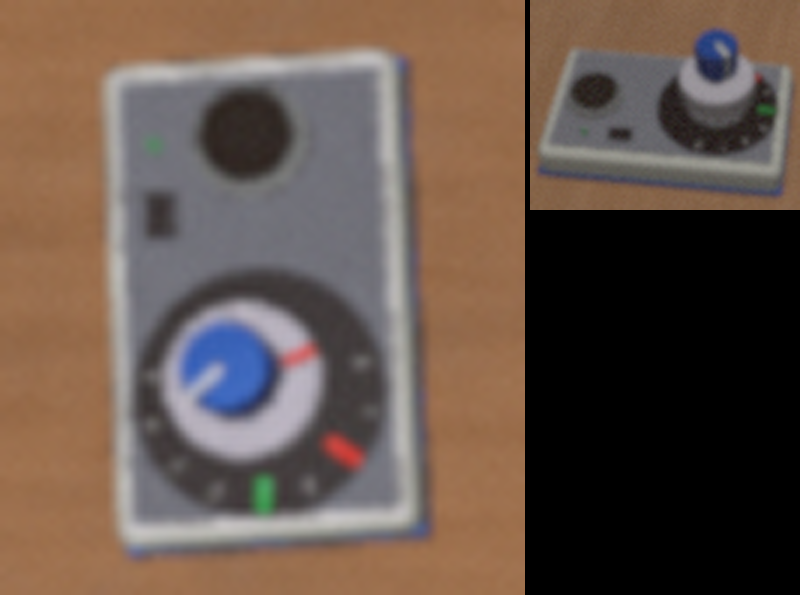

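Top crop: the white line points lower-left of the green mark, so the knob is about +0.95 rad clockwise. The ring's red line is about 1.0 rad counter-clockwise of the red mark. Next I'll compute the axis, the angles and the move.

```bash
cat >> h.py <<'E'
def T():
    s=observe(); return s,cv2.Rodrigues(s['ee_rot'])[0]
def togo(p):
    s,R=T(); print('t',s['t'],'q',s['qpos'].round(3),'tcp',s['tcp_pos'].round(4),'F',s['force'].round(1),'M',s['moment'].round(2),'w',round(s['grip_width'],3))
    print('yaw y-axis',np.degrees(np.arctan2(R[1,1],R[0,1])).round(1),'tilt',R[:,2].round(4)); print('shift cm',(100*R.T@(np.array(p)-s['tcp_pos'])).round(2))
E
python3 - <<'E'
from h import *
c=lambda x,y:((x+.5)/7-.5+215,(y+.5)/7-.5+150)
P={}
for n,x,y,z in(('dial',262,392,.037),('ring',243,380,.068),('knob',229,368,.098),('kl',190,397,.098),('green',264,495,.037),('red',344,452,.037),('rl',300,356,.068)):
    P[n]=ray('top',*c(x,y),z)[:2]; print(n,P[n].round(4))
# side camera axis check: ring/knob in side
a=lambda v:np.arctan2(v[1],v[0])
ax=np.mean([P['dial'],P['ring'],P['knob']],0);print('axis',ax)
g=a(P['green']-ax)
for n,o in(('kl','knob'),('red','dial'),('rl','ring')): print(n,'cw from green',(-(a(P[n]-P[o])-g)+np.pi)%(2*np.pi)-np.pi)
togo([*ax,.36])
E
```

```text
dial [0.5594 0.2823]
ring [0.5589 0.2827]
knob [0.5582 0.2814]
kl [0.5491 0.293 ]
green [0.5254 0.2802]
red [0.5398 0.2545]
rl [0.5668 0.2649]
axis [0.55882531 0.28212206]
kl cw from green 0.9600155183086443
red cw from green -0.9000088252281557
rl cw from green -1.9326940789517972
t 0.1 q [ 1.131  0.246  1.559 -0.     1.339 -0.174] tcp [0.1706 0.627  0.4037] F [-0.1  0.8 -0.1] M [-0.01 -0.02 -0.  ] w 1.003
yaw y-axis 74.8 tilt [-7.0e-04 -1.6e-03 -1.0e+00]
shift cm [-46.52 -23.07   4.4 ]
```

>>> arm_command --targets '[[[0,0,0,-4,-2,0.4,8.5],[0,0,0,-8,-4,0.8,8.5],[0,0,0,-12,-6,1.2,8.5],[0,0,0,-16,-8,1.6,8.5],[0,0,0,-20,-10,2,8.5]]]'

```text
t: 0.6
tcp_pos: [0.3383, 0.4767, 0.3841]
ee_rot: [-0.416, -3.114, 0.001]
force: [0.5, 1.0, 0.2]
grip_width: 0.998
```

>>> arm_command --targets '[[[0,0,0,-4,-2,0.4,8.5],[0,0,0,-8,-4,0.8,8.5],[0,0,0,-12,-6,1.2,8.5],[0,0,0,-16,-8,1.6,8.5],[0,0,0,-20,-10,2,8.5]]]'

```text
t: 1.1
tcp_pos: [0.5052, 0.3276, 0.3641]
ee_rot: [-0.416, -3.113, 0.0]
force: [0.2, 0.9, 0.4]
grip_width: 0.994
```

```bash
python3 -c "
from h import *
togo([.5588,.282,.30])"
```

```text
t 1.1 q [ 0.387  0.174  1.718  0.     1.251 -0.918] tcp [0.5052 0.3276 0.3641] F [0.2 0.9 0.4] M [0.02 0.   0.01] w 0.994
yaw y-axis 74.8 tilt [-6.e-04 -1.e-04 -1.e+00]
shift cm [-6.38 -2.99  6.41]
```

>>> arm_command --targets '[[[0,0,0.14,-1.6,-0.75,1.2,8.5],[0,0,0.28,-3.2,-1.5,2.4,8.5],[0,0,0.42,-4.8,-2.25,3.6,8.5],[0,0,0.56,-6.4,-3,5,8.5],[0,0,0.7,-6.4,-3,6.4,8.5]]]'

```text
t: 1.6
tcp_pos: [0.5593, 0.2819, 0.2998]
ee_rot: [1.47, 2.776, -0.0]
force: [-0.3, -0.1, -0.1]
grip_width: 0.996
```

```bash
python3 - <<'E'
from h import *
togo([.5588,.282,.248])
a,_=grab('top','t1');b,_=grab('side','s1')
print(proj('side',[.5588,.282,.098]))
o=np.hstack([cv2.resize(a[140:250,200:310],(400,400)),cv2.resize(b[190:290,255:355],(400,400))])
cv2.imwrite('pics/c1.png',o[:,:,::-1]);print(env.tips_ahead)
E
```

```text
t 1.6 q [ 0.286  0.301  1.692 -0.     1.148 -0.311] tcp [0.5593 0.2819 0.2998] F [-0.3 -0.1 -0.1] M [-0.01  0.05  0.04] w 0.996
yaw y-axis 34.2 tilt [ 1.e-04 -4.e-04 -1.e+00]
shift cm [ 0.04 -0.03  5.18]
(np.float64(317.5432619846748), np.float64(237.77043000396503))
0.1734
```

View pics/c1.png

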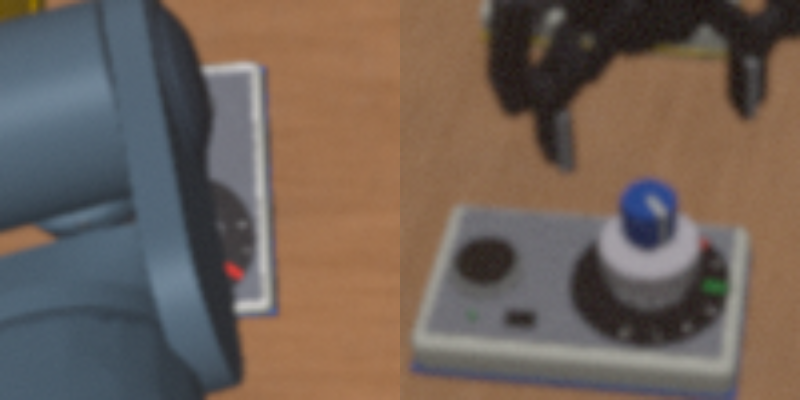

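The side view shows the knob top at pixel (317.5,238), which matches my predicted axis, and the jaws straddle it. I'll descend and grip.

>>> arm_command --targets '[[[0,0,0,0,0,1.7,8.5],[0,0,0,0,0,3.4,8.5],[0,0,0,0,0,5.0,8.5],[0,0,0,0,0,5.0,6],[0,0,0,0,0,5.0,4]]]' --force 30

```text
t: 2.2
tcp_pos: [0.5578, 0.2834, 0.25]
ee_rot: [-1.457, -2.782, 0.001]
force: [0.1, 0.1, 0.1]
grip_width: 0.687
```

```bash
python3 - <<'E'
from h import *
togo([.5588,.282,.248])
b,_=grab('side','s2')
cv2.imwrite('pics/c2.png',cv2.resize(b[190:290,255:355],(600,600))[:,:,::-1])
for z in(.068,.074,.08,.098):print(z,[(proj('side',[.5588+r*.83,.282+r*.56,z])-np.array([255,190]))*6 for r in(0,.02,.03)])
E
```

```text
t 2.2 q [ 0.289  0.367  1.711 -0.     1.064 -0.316] tcp [0.5578 0.2834 0.25  ] F [0.1 0.1 0.1] M [ 0.01 -0.03  0.04] w 0.687
yaw y-axis 34.7 tilt [-1.2e-03 -4.0e-04 -1.0e+00]
shift cm [-0.18 -0.    0.2 ]
0.068 [array([376.68841346, 350.54073055]), array([320.83830806, 367.75531343]), array([292.57522778, 376.46679454])]
0.074 [array([376.40841514, 338.01521652]), array([320.27185104, 355.21621147]), array([291.86207173, 363.92134828])]
0.08 [array([376.12557573, 325.36260874]), array([319.69959962, 342.54884481]), array([291.14159095, 351.2470493 ])]
0.098 [array([375.25957191, 286.62258002]), array([317.94717611, 303.75716928]), array([288.93505403, 312.43087396])]
```

View pics/c2.png

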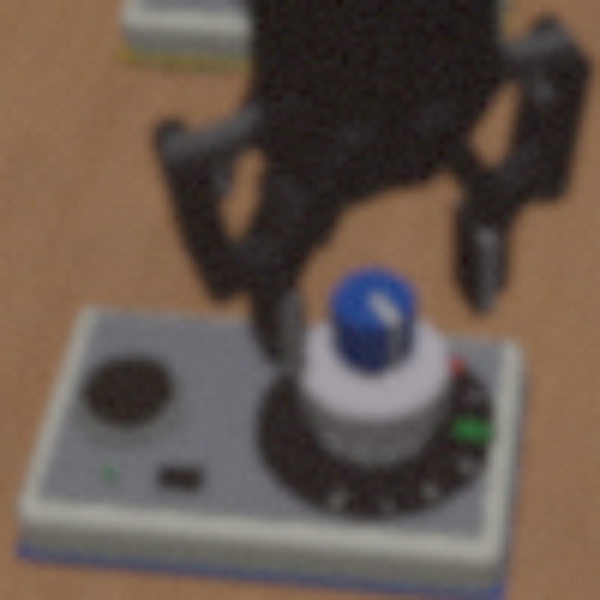

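The near fingertip is at about z 0.074 with the jaws at 5.9 cm. I'll lift 4 mm, since the pads swing forward as they close, centre the tool, and close.

>>> arm_command --targets '[[[0,0,0,-0.17,0,-0.4,4.5],[0,0,0,-0.17,0,-0.4,3.2],[0,0,0,-0.17,0,-0.4,2.2],[0,0,0,-0.17,0,-0.4,2.0],[0,0,0,-0.17,0,-0.4,2.0]]]'

```text
t: 2.75
tcp_pos: [0.5602, 0.2825, 0.2567]
ee_rot: [1.457, 2.779, 0.007]
force: [4.4, 3.8, 3.2]
grip_width: 0.306
```

```bash
python3 -c "
from h import *
togo([.5588,.282,.254])"
```

```text
t 2.75 q [ 2.870e-01  3.600e-01  1.707e+00  1.000e-03  1.069e+00 -3.190e-01] tcp [0.5602 0.2825 0.2567] F [4.4 3.8 3.2] M [ 0.49 -0.73  0.  ] w 0.306
yaw y-axis 34.7 tilt [ 0.0055  0.0022 -1.    ]
shift cm [ 0.04 -0.14  0.27]
```

>>> arm_command --targets '[[[0,0,0,0,0.15,-0.2,3.6],[0,0,0,0,0.15,-0.2,3.6],[0,0,0,0,0.15,-0.2,2.0],[0,0,0,0,0.15,-0.2,2.0],[0,0,0,0,0.15,-0.2,2.0]]]'

```text
t: 3.25
tcp_pos: [0.5605, 0.2831, 0.2568]
ee_rot: [1.459, 2.782, 0.003]
force: [3.8, 4.3, -0.7]
grip_width: 0.312
```

```bash
python3 - <<'E'
from h import *
togo([.5588,.282,.254])
b,_=grab('side','s3')
cv2.imwrite('pics/c3.png',cv2.resize(b[200:280,275:355],(480,480))[:,:,::-1])
E
```

```text
t 3.25 q [ 2.870e-01  3.620e-01  1.704e+00  1.000e-03  1.074e+00 -3.180e-01] tcp [0.5605 0.2831 0.2568] F [ 3.8  4.3 -0.7] M [ 0.57 -0.61 -0.03] w 0.312
yaw y-axis 34.7 tilt [ 0.0015  0.0011 -1.    ]
shift cm [ 0.   -0.2   0.28]
```

View pics/c3.png

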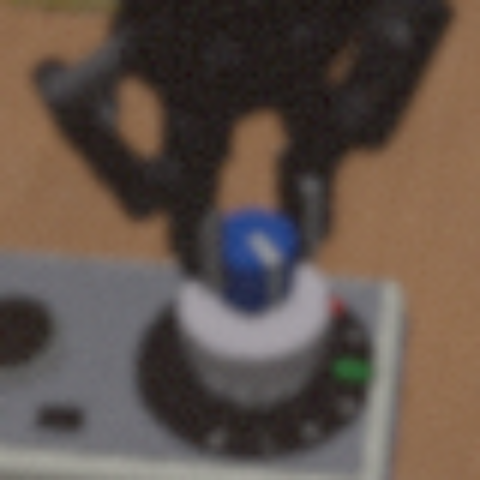

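The knob is gripped cleanly with the tips clear of the ring. I'll rotate it counter-clockwise by 0.96 rad.

>>> arm_command --targets '[[[0,0,-0.1,0,0.1,0,2.0],[0,0,-0.2,0,0.1,0,2.0],[0,0,-0.3,0,0.1,0,2.0],[0,0,-0.4,0,0.1,0,2.0],[0,0,-0.5,0,0.1,0,2.0]]]'

```text
t: 3.8
tcp_pos: [0.5612, 0.2837, 0.2568]
ee_rot: [0.719, 3.058, 0.002]
force: [3.1, 3.6, -0.5]
grip_width: 0.306
```

>>> arm_command --targets '[[[0,0,-0.1,0,0,0,2.0],[0,0,-0.2,0,0,0,2.0],[0,0,-0.3,0,0,0,2.0],[0,0,-0.4,0,0,0,2.0],[0,0,-0.46,0,0,0,2.0]]]'

```text
t: 4.3
tcp_pos: [0.5612, 0.2841, 0.2569]
ee_rot: [0.005, 3.14, 0.004]
force: [4.1, 7.1, -1.5]
grip_width: 0.309
```

>>> arm_command --targets '[[[0,0,0,0,0,0,2.0],[0,0,0,0,0,0,2.0],[0,0,0,0,0,0,2.0]]]'

```text
t: 4.6
tcp_pos: [0.5612, 0.2842, 0.2568]
ee_rot: [0.009, 3.14, 0.004]
force: [4.8, 5.7, -1.4]
grip_width: 0.311
```

```bash
python3 - <<'E'
from h import *
togo([.5605,.283,.254])
b,_=grab('side','s4')
cv2.imwrite('pics/c4.png',cv2.resize(b[220:270,295:345],(500,500),interpolation=cv2.INTER_CUBIC)[:,:,::-1])
for z in (.098,):
  for r in(0,.007,.014): print([((np.array(proj('side',[.5605-r*np.cos(a),.283-r*np.sin(a),z]))-[295,220])*10).round(0) for a in (0.06,)])
E
```

```text
t 4.6 q [ 0.289  0.364  1.701  0.002  1.074 -1.277] tcp [0.5612 0.2842 0.2568] F [ 4.8  5.7 -1.4] M [ 1.06 -0.67  0.07] w 0.311
yaw y-axis 89.7 tilt [ 0.0019  0.0025 -1.    ]
shift cm [ 0.07 -0.12  0.28]
[array([216., 180.])]
[array([251., 183.])]
[array([287., 187.])]
```

View pics/c4.png

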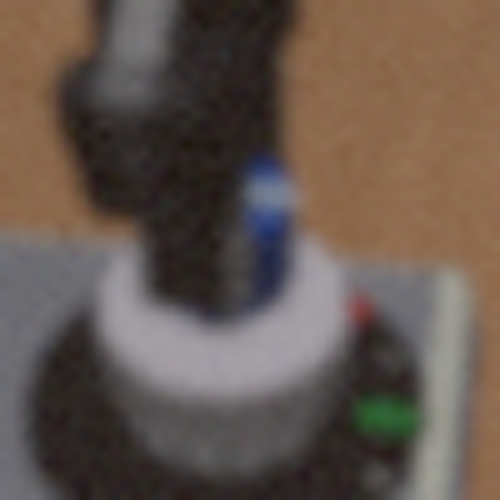

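The white line now points close to the front. I'll release, retreat to the left, and check both views.

>>> arm_command --targets '[[[0,0,0,0,0,0,5],[0,0,0,0,0,0,8.5],[0,0,0,0,0,0,8.5],[0,0,0,0,0,-4,8.5],[0,0,0,0,0,-8,8.5]]]'

```text
t: 5.15
tcp_pos: [0.5604, 0.283, 0.3357]
ee_rot: [-0.009, -3.137, 0.003]
force: [0.5, -0.3, 0.1]
grip_width: 0.997
```

>>> arm_command --targets '[[[0,0,0,0,4,0,8.5],[0,0,0,0,8,0,8.5],[0,0,0,0,12,0,8.5],[0,0,0,0,16,0,8.5],[0,0,0,0,20,0,8.5]]]'

```text
t: 5.65
tcp_pos: [0.562, 0.4847, 0.3364]
ee_rot: [-0.009, -3.141, 0.001]
force: [0.6, -0.7, -0.4]
grip_width: 0.991
```

```bash
python3 - <<'E'
from h import *
togo([.5605,.283,.254])
ims=[vision.grab_frame('top')[0].astype(float) for _ in range(4)]; a=np.mean(ims,0).astype(np.uint8)
b=np.mean([vision.grab_frame('side')[0].astype(float) for _ in range(4)],0).astype(np.uint8)
cv2.imwrite('pics/a5.png',a[:,:,::-1]);cv2.imwrite('pics/b5.png',b[:,:,::-1])
o=np.hstack([cv2.resize(a[180:235,225:280],(400,400),interpolation=cv2.INTER_CUBIC),cv2.resize(b[220:275,295:350],(400,400),interpolation=cv2.INTER_CUBIC)])
cv2.imwrite('pics/c5.png',o[:,:,::-1])
E
```

```text
t 5.65 q [ 0.559  0.512  1.341 -0.     1.289 -1.005] tcp [0.562  0.4847 0.3364] F [ 0.6 -0.7 -0.4] M [-0.02  0.01 -0.01] w 0.991
yaw y-axis 89.7 tilt [-8.e-04 -9.e-04 -1.e+00]
shift cm [ 2.000e-02 -2.016e+01  8.260e+00]
```

View pics/c5.png

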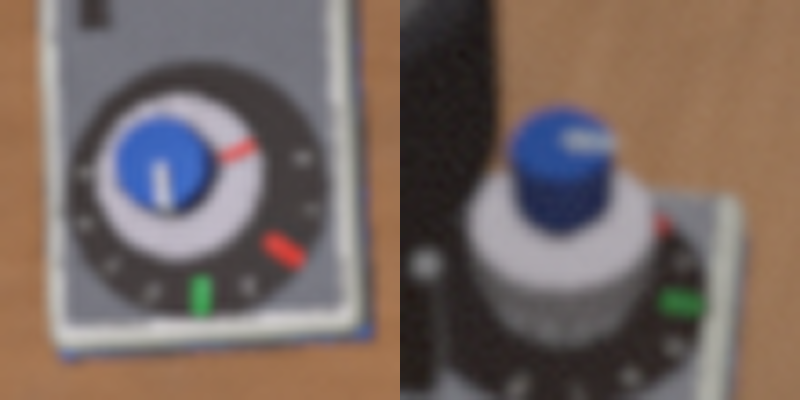

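Top crop: the white line points essentially at the green mark, and the ring has not moved. I'll quantify the residual.

```bash
cat > m.py <<'E'
from h import *
def meas(f,n='top',win=(225,280,180,235)):
    I=cv2.imread(f).astype(np.float32); x0,x1,y0,y1=win; s=8
    I=cv2.resize(I[y0:y1,x0:x1],None,fx=s,fy=s,interpolation=cv2.INTER_CUBIC).clip(0,255).astype(np.uint8)
    W=lambda p,z:ray(n,(p[0]+.5)/s-.5+x0,(p[1]+.5)/s-.5+y0,z)[:2]
    h=cv2.cvtColor(I,cv2.COLOR_BGR2HSV)
    def big(m,k=1):
        c=sorted(cv2.findContours(m,cv2.RETR_EXTERNAL,cv2.CHAIN_APPROX_NONE)[0],key=cv2.contourArea)[::-1][:k]; return c
    kn=big(cv2.inRange(h,(100,120,60),(130,255,255)))[0]; hull=cv2.convexHull(kn)
    (kx,ky),kr=cv2.minEnclosingCircle(kn)
    disc=np.zeros(h.shape[:2],np.uint8); cv2.circle(disc,(int(kx),int(ky)),int(kr*1.0),255,-1)
    # white line: low saturation inside knob hull
    hm=np.zeros_like(disc); cv2.drawContours(hm,[hull],-1,255,-1)
    ln=big(cv2.inRange(h,(0,0,110),(180,110,255))&hm)[0]
    def line(c,z):
        M=np.array([W(p,z) for p in c.reshape(-1,2)[::3]]); r=cv2.minAreaRect((M*1e4).astype(np.float32)); b=cv2.boxPoints(r)/1e4
        e=[b[1]-b[0],b[2]-b[1]]; d=max(e,key=np.linalg.norm); return np.mean(b,0),d/np.linalg.norm(d),[np.linalg.norm(x) for x in e]
    g=line(big(cv2.inRange(h,(50,90,40),(85,255,255)))[0],.037)
    w=line(ln,.098)
    rs=[line(c,z) for c,z in zip(sorted(big(cv2.inRange(h,(0,120,90),(8,255,255))|cv2.inRange(h,(172,120,90),(180,255,255)),2),key=lambda c:c[:,0,1].mean()),(.068,.037))]
    kc=np.array(W((kx,ky),.098))
    A=lambda d,ref:np.arctan2(*( (d if d@ref>0 else -d)[::-1]))
    print('knobc',kc.round(4))
    return kc,g,w,rs
if __name__=='__main__':
    import sys
    kc,g,w,rs=meas(sys.argv[1]); ax=np.array([.5605,.2828])
    an=lambda v:np.degrees(np.arctan2(-v[1],-v[0]))
    for n,c in(('green',g),('line',w),('ringred',rs[0]),('markred',rs[1])):
        d=c[1]*np.sign(c[1]@(c[0]-ax)); print(n,c[0].round(4),'sz',np.round(c[2],4),'dir deg',an(d).round(1),'radial',[an(c[0]-a).round(1) for a in(np.array([.5588,.282]),ax,kc)])
E
python3 m.py pics/a5.png
python3 - <<'E'
from h import *
# box left/right edges direction at top plane, crop scale 400/55
for p,q in(((42,0),(60,350)),((350,0),(365,320))):
    P,Q=[ray('top',225+x/7.27,180+y/7.27,.036) for x,y in(p,q)]; d=Q-P; print('edge',np.degrees(np.arctan2(-d[1],-d[0])))
E
```

```text
knobc [0.5582 0.2819]
green [0.5257 0.2805] sz [0.0069 0.0118] dir deg 2.3 radial [np.float64(2.6), np.float64(3.8), np.float64(2.5)]
line [0.5524 0.2818] sz [0.0072 0.0134] dir deg 4.9 radial [np.float64(2.1), np.float64(7.3), np.float64(0.9)]
ringred [0.5679 0.2637] sz [0.0046 0.0013] dir deg 109.5 radial [np.float64(116.4), np.float64(111.2), np.float64(118.2)]
markred [0.5404 0.2552] sz [0.0081 0.0143] dir deg 57.2 radial [np.float64(55.5), np.float64(53.9), np.float64(56.3)]
edge 5.671506698662509
edge 4.428389347927488
```

The knob line is within about 2° of the green mark. Now the ring: back over the axis (about 0.560, 0.284 from the grip evidence), then descend.

>>> arm_command --targets '[[[0,0,0,0,-5,0,8.5],[0,0,0,0,-10,0,8.5],[0,0,0,0,-15,0,8.5],[0,0,0,0.2,-20,0,8.5],[0,0,0,0.2,-20,0,8.5]]]'

```text
t: 6.55
tcp_pos: [0.5591, 0.2778, 0.3365]
ee_rot: [-0.02, -3.14, 0.003]
force: [0.3, 0.6, -0.8]
grip_width: 0.992
```

>>> arm_command --targets '[[[0,0,0,0,0,0,8.5],[0,0,0,0,0,0,8.5]]]'

```text
t: 6.75
tcp_pos: [0.5591, 0.2836, 0.3372]
ee_rot: [0.009, 3.141, 0.001]
force: [-0.3, -0.0, -0.4]
grip_width: 0.998
```

```bash
python3 -c "
from h import *
togo([.5600,.2842,.228])"
```

```text
t 6.75 q [ 0.289  0.258  1.671  0.     1.212 -1.276] tcp [0.5591 0.2836 0.3372] F [-0.3 -0.  -0.4] M [0.03 0.04 0.04] w 0.998
yaw y-axis 89.7 tilt [ 7.e-04  5.e-04 -1.e+00]
shift cm [-0.08  0.06 10.92]
```

>>> arm_command --targets '[[[0,0,0,-0.1,0.05,3.5,8.5],[0,0,0,-0.1,0.05,7,8.5],[0,0,0,-0.1,0.05,9.5,8.5],[0,0,0,-0.1,0.05,10.9,8.5],[0,0,0,-0.1,0.05,10.9,8.5]]]'

```text
t: 7.25
tcp_pos: [0.5592, 0.2846, 0.2254]
ee_rot: [-0.007, -3.138, 0.002]
force: [-0.3, 0.7, 0.7]
grip_width: 0.995
```

>>> arm_command --targets '[[[0,0,0,0,0,0,6.5],[0,0,0,0,0,0,5.5],[0,0,0,0,0,0,4],[0,0,0,0,0,0,4],[0,0,0,0,0,0,4]]]' --force 40

```text
t: 7.75
tcp_pos: [0.5608, 0.2845, 0.2301]
ee_rot: [0.009, 3.138, 0.003]
force: [-1.6, 2.2, 4.7]
grip_width: 0.561
```

```bash
python3 - <<'E'
from h import *
togo([.5600,.2842,.228])
b,_=grab('side','s6')
cv2.imwrite('pics/c6.png',cv2.resize(b[200:280,275:355],(480,480))[:,:,::-1])
E
```

```text
t 7.75 q [ 2.890e-01  4.020e-01  1.708e+00  1.000e-03  1.028e+00 -1.276e+00] tcp [0.5608 0.2845 0.2301] F [-1.6  2.2  4.7] M [ 0.25  0.25 -0.04] w 0.561
yaw y-axis 89.7 tilt [ 0.0033  0.0018 -1.    ]
shift cm [ 0.08 -0.03  0.21]
```

View pics/c6.png

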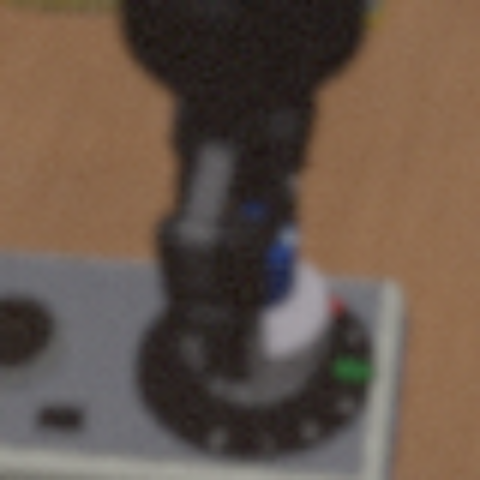

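The ring is gripped (reading 47.7 mm, with the same −2 mm bias as on the knob), and the fingers are clear of the knob. I'll turn it clockwise.

>>> arm_command --targets '[[[0,0,0.1,0,0,0,4],[0,0,0.2,0,0,0,4],[0,0,0.3,0,0,0,4],[0,0,0.4,0,0,0,4],[0,0,0.5,0,0,0,4]]]'

```text
t: 8.3
tcp_pos: [0.5608, 0.284, 0.2301]
ee_rot: [0.791, 3.038, 0.001]
force: [-3.2, -0.6, 7.7]
grip_width: 0.563
```

>>> arm_command --targets '[[[0,0,0.1,0,0,0,4],[0,0,0.2,0,0,0,4],[0,0,0.3,0,0,0,4],[0,0,0.4,0,0,0,4],[0,0,0.48,0,0,0,4]]]'

```text
t: 8.8
tcp_pos: [0.5606, 0.2838, 0.23]
ee_rot: [1.49, 2.764, -0.0]
force: [-4.6, -3.8, 9.4]
grip_width: 0.559
```

```bash
python3 -c "
from h import *
togo([.5600,.2842,.228])"
```

```text
t 8.8 q [ 2.890e-01  4.020e-01  1.709e+00 -1.000e-03  1.030e+00 -2.930e-01] tcp [0.5606 0.2838 0.23  ] F [-4.6 -3.8  9.4] M [-0.54  0.75  0.06] w 0.559
yaw y-axis 33.3 tilt [ 1.1e-03 -9.0e-04 -1.0e+00]
shift cm [ 0.07 -0.02  0.2 ]
```

>>> arm_command --targets '[[[0,0,0.03,0,0,0,4],[0,0,0.06,0,0,0,4],[0,0,0.08,0,0,0,4],[0,0,0.08,0,0,0,4]]]'

```text
t: 9.2
tcp_pos: [0.5608, 0.2832, 0.23]
ee_rot: [1.59, 2.705, -0.003]
force: [-2.8, -6.2, 8.1]
grip_width: 0.558
```

```bash
python3 -c "
from h import *
togo([.5600,.2842,.228])"
```

```text
t 9.2 q [ 0.288  0.402  1.709 -0.005  1.03  -0.218] tcp [0.5608 0.2832 0.23  ] F [-2.8 -6.2  8.1] M [-1.17  0.51  0.63] w 0.558
yaw y-axis 29.1 tilt [ 0.0021 -0.0035 -1.    ]
shift cm [ 0.13 -0.02  0.2 ]
```

>>> arm_command --targets '[[[0,0,0.03,0,0,0,4],[0,0,0.06,0,0,0,4],[0,0,0.08,0,0,0,4],[0,0,0.08,0,0,0,4]]]'

```text
t: 9.6
tcp_pos: [0.5612, 0.2821, 0.2299]
ee_rot: [1.695, 2.638, -0.007]
force: [-1.2, -11.9, 8.4]
grip_width: 0.561
```

```bash
python3 -c "
from h import *
togo([.5600,.2842,.228])"
```

```text
t 9.6 q [ 0.286  0.402  1.709 -0.008  1.03  -0.138] tcp [0.5612 0.2821 0.2299] F [ -1.2 -11.9   8.4] M [-2.22  0.31  0.8 ] w 0.561
yaw y-axis 24.6 tilt [ 0.0025 -0.0067 -1.    ]
shift cm [ 0.24 -0.03  0.18]
```

The moment about z rose from 0.06 to 0.8 N m after about 60° of turn, so the stop has been reached. I'll release, lift, move aside and check.

>>> arm_command --targets '[[[0,0,0,0,0,0,6.5],[0,0,0,0,0,0,8.5],[0,0,0,0,0,0,8.5],[0,0,0,0,0,-3,8.5],[0,0,0,0,0,-7,8.5]]]'

```text
t: 10.1
tcp_pos: [0.5589, 0.2838, 0.2956]
ee_rot: [-1.7, -2.637, 0.007]
force: [1.0, 0.9, 0.4]
grip_width: 0.996
```

>>> arm_command --targets '[[[0,0,0,0,0,-3,8.5],[0,0,0,0,3,-4,8.5],[0,0,0,-3,7,-4,8.5],[0,0,0,-6,10,-4,8.5],[0,0,0,-10,12,-4,8.5]]]'

```text
t: 10.6
tcp_pos: [0.7118, 0.2433, 0.3377]
ee_rot: [1.7, 2.642, 0.002]
force: [0.7, 0.3, -0.1]
grip_width: 1.0
```

```bash
python3 - <<'E'
from h import *
togo([.5605,.483,.34])
E
```

```text
t 10.6 q [ 1.790e-01  5.340e-01  1.309e+00  1.000e-03  1.298e+00 -2.490e-01] tcp [0.7118 0.2433 0.3377] F [ 0.7  0.3 -0.1] M [-0.01 -0.03  0.01] w 1.0
yaw y-axis 24.5 tilt [ 7.e-04  8.e-04 -1.e+00]
shift cm [28.09 -3.83 -0.22]
```

My sideways x sign was wrong, but it was harmless at that height. Moving to the clear left side now.

>>> arm_command --targets '[[[0,0,0,5,0,-1,8.5],[0,0,0,10,-1,-2,8.5],[0,0,0,15,-2,-2,8.5],[0,0,0,20,-3,-2,8.5],[0,0,0,25,-3,-2,8.5]]]'

```text
t: 11.1
tcp_pos: [0.5805, 0.4549, 0.3577]
ee_rot: [-1.703, -2.64, 0.0]
force: [-0.7, 0.5, -0.1]
grip_width: 0.996
```

>>> arm_command --targets '[[[0,0,0,3,0,0,8.5],[0,0,0,3,0,0,8.5],[0,0,0,3,0,0,8.5]]]'

```text
t: 11.4
tcp_pos: [0.5694, 0.4813, 0.3574]
ee_rot: [1.701, 2.641, -0.001]
force: [0.5, -0.9, -0.3]
grip_width: 0.989
```

```bash
python3 - <<'E'
from h import *
togo([.5605,.483,.34])
a=np.mean([vision.grab_frame('top')[0].astype(float) for _ in range(4)],0).astype(np.uint8)
b=np.mean([vision.grab_frame('side')[0].astype(float) for _ in range(4)],0).astype(np.uint8)
cv2.imwrite('pics/a7.png',a[:,:,::-1])
o=np.hstack([cv2.resize(a[180:235,225:280],(400,400),interpolation=cv2.INTER_CUBIC),cv2.resize(b[220:275,295:350],(400,400),interpolation=cv2.INTER_CUBIC)])
cv2.imwrite('pics/c7.png',o[:,:,::-1])
E
python3 m.py pics/a7.png
```

```text
t 11.4 q [ 0.55   0.501  1.317 -0.     1.324  0.124] tcp [0.5694 0.4813 0.3574] F [ 0.5 -0.9 -0.3] M [-0.07  0.01  0.  ] w 0.989
yaw y-axis 24.4 tilt [-2.e-04 -5.e-04 -1.e+00]
shift cm [ 0.52 -0.74  1.74]
knobc [0.5581 0.2819]
green [0.5257 0.2805] sz [0.0068 0.0119] dir deg 5.5 radial [np.float64(2.7), np.float64(3.9), np.float64(2.5)]
line [0.5523 0.2816] sz [0.0075 0.0134] dir deg 2.5 radial [np.float64(3.2), np.float64(8.1), np.float64(2.4)]
ringred [0.5483 0.267 ] sz [0.0014 0.0055] dir deg 57.3 radial [np.float64(55.1), np.float64(52.4), np.float64(56.6)]
markred [0.5406 0.2553] sz [0.008  0.0143] dir deg 57.2 radial [np.float64(55.7), np.float64(54.1), np.float64(56.6)]
```

View pics/c7.png

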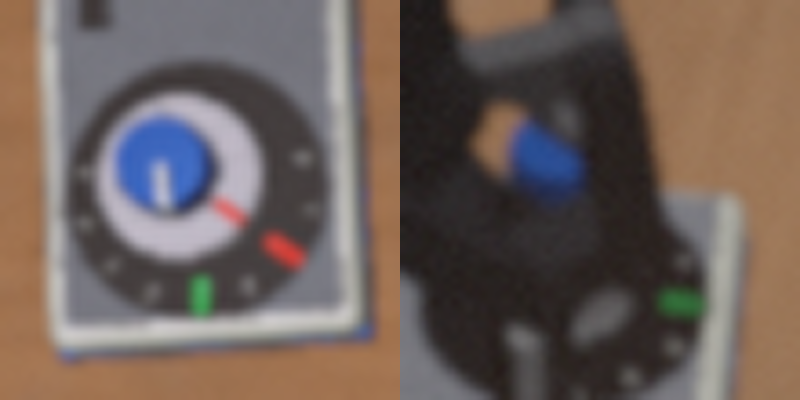

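The ring's red line is at the red mark (55.1° against 55.7°), and the knob's white line is at the green mark within about 1–2°. The robot is clear, so I'm handing in.

```bash
python3 -c "
from rig import env
print(env.job_done())"
```

```text
the job is handed in; nothing more can be done
None
```

The blue mixer is set and locked, and I handed the job in at about 12 s of the 51 s allowed. I turned the knob counter-clockwise 0.96 rad to the green mark. I then gripped the ring around the knob and turned it clockwise about 60° until it hit the stop.

**Ring:** the last top view puts its red line within about 1° of the red mark. The moment about the vertical rose from 0.06 to 0.8 N m at the stop.

**Knob:** its white line is at the green mark to about 1–3°, and turning the ring did not visibly move it. The line and green-mark direction estimates disagree by up to about 3°, because the picture is only a few pixels wide there.

**Forces and clearance:** the wrist force readings stayed around 15 N or less. The gripper is open and well clear of the mixer.

**Yellow mixer:** I never went near it at working height. One retreat move went toward it by mistake (a sign error), with the fingertips at about 0.16 m, above the 0.098 m knob. I did not take a separate picture to check that it was undisturbed.

**Side camera:** in the final check its view of the knob top was partly hidden by the gripper, so the knob result rests on the top view alone.

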